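# Screw the lid back on the canister

## Robot

A 6-joint arm with a two-finger parallel gripper is mounted at the origin on the work surface. World frame = base frame: x ahead of the robot, y to its left, z up, the work surface at z = 0. Lengths are in m, angles in rad, forces in N, time in s.
With the tool pointing down it reaches from about 0.25 to 0.775 m from the base axis. Payload 4 kg.
Tool frame: the origin (TCP) lies on the front face of the gripper's body, between the roots of the fingers; the fingertips stand manip.finger_overhang ahead of it and the grasp point (between the pads) lies 78 mm ahead of it (manip.finger_overhang is the distance from the TCP to the fingertips, in m); x points along the fingers, y is the direction in which the jaws open and shut, and the axes are right-handed (so a half turn about x gives the same grasp; the last joint's range is limited). The gripper opens to 94 mm and grips with 3 to 60 N. Pads are 16 mm wide; open, the fingers measure 119 mm over their backs; the gripper's body (75 mm by 177 mm) begins 78 mm behind the grasp point.
Start: joints at [-1.251, 0.087, 1.371, -0, 1.684, -0.103], TCP at [0.226, -0.502, 0.303] pointing down, gripper open.
Joint ranges: [-3.1, 3.1], [-0.76, 2.03], [0.27, 2.55], [-1.08, 4.22], [0.17, 2.65], [-2.57, 2.57]. Speed limits (rad/s): [2.79, 2.79, 3.14, 3.14, 3.14, 3.14].

## Interface

Orientations are given as [roll, pitch, yaw] about the fixed x, y, z axes, in that order (R = Rz(yaw) Ry(pitch) Rx(roll)).
In Python, from bench import manip gives the robot as it stands.
- The arm moves only by the shell command python3 -m jog 'ROWS'. ROWS is JSON, a list of rows, each a list of 3 entries, a list of its own where there are three numbers: the shift along the tool's x, y, z in cm, then the turn about the tool's x in degrees, then the opening, from 0 (shut) to 1 (fully open). In form: [[[tx, ty, tz], roll, gripper], ...]. A call has 1 to 8 rows; each row is the pose to reach, as a shift and turn from the pose commanded when the call began, along the tool's axes at that moment; what a row does not reach only later rows make up. A row lasts 1/10 s, in which the tool goes at most 50 mm and 8.59 degrees, less where a joint would pass 70% of its speed; a pose out of reach is approached as far as the arm can. A call with a gripper value outside its range is refused whole. The fingers move at their own pace and stop on an object; the grip force is fixed at half the most. Time passes only in rows, so rows that repeat a pose let the fingers close. It gives the time, the measured TCP pose, the force and the opening at its end, in the units of the state.
- manip.get_state(): the state, without advancing time (a new reading comes with each control period).
- manip.read_camera(name): name is "side" or "top"; returns a dict with "color" (400x640x3 uint8, red, green, blue), "fx", "fy", "cx", "cy" (pixels), "xyz" and "attitude" of the camera in the world. Camera axes: x right, y up, looking along -z (the intrinsics and any distortion apply to the point x, -y, -z); pixel columns grow to the right and rows downward; lengths in m; the calibration is good to about 2 mm. A picture is of the moment at which its call begins. There is no depth.
- manip.hand_in(): hands the job in, once; it reports no verdict.
Trained networks look in a picture, given as the dict that the camera call returned (one of the last four; its "shot" number tells which), for a name from the list of things; names that differ only in an ending like _2 or _b are one class to them, and where a whole thing is asked for, a point or a joint stands for the part that bears it (a point fixed in the world has none). Each returns a list of dicts, best first, with "confidence" (0 to 1); they miss things now and then, are a little off and sometimes report something else, mostly with a low value. They report only what shows in the picture. A call takes as long as a camera call. They do not tell look-alikes from the thing itself.
- manip.masks_of(picture, name): "region" (400x640 bool, what is visible of it) and "box" ([left, top, width, height] in pixels, round what is visible of it).
The state is a dict: "clock": time; "qpos": joint angles; "qvel": joint speeds; "tau": joint torques, N m; "tcp_pos": TCP position; "tool_rot": TCP orientation; "wrist_force": force on the tool from outside, world axes, zero at the start; "wrist_torque": the same for the moment, N m; "grip_width": finger opening in m.
Only numpy, scipy, OpenCV 4.12 (cv2) and the standard library are available. Lean on these libraries where they do the work, as an engineer would, in place of code of your own. Each camera call takes 0.05 s, during which the arm holds its last target.

## Task

Put the aluminium lid with the black finger bar on the canister that is held in the wooden block: set it level on the threaded neck, feel your way backward (anticlockwise from above) until it drops into the start of the thread, then screw it on clockwise until it is fully home against its stop, and let go. Be gentle: do not force the lid when it meets a stop in either direction, and leave the other things on the counter where they are.

Things in the scene. Friction and masses are not known exactly. Their poses are not given: they have to be found in the camera images.
- lid: The lid to screw on: aluminium cap 63 mm across, 22 mm high, with a black upright finger bar on top (46 mm long, 14 mm thick, 28 mm tall; 50 mm high in all). It stands on the counter open side down. Origin: centre of its lower edge; z up its axis, x along the bar. About 90 g.
- lid_bar (a point): Middle of the lid's finger bar, 36 mm above the lid's lower edge, 14 mm below the bar's top and 14 mm above the flat lid top that the bar stands on; axes as the lid.
- lid_lugs (a point): On the lid's axis at the height of its four inner lugs, 3.5 mm above its lower edge. The lugs sit inside the skirt on the lid's x and y axes, each 5.5 mm wide and 3 mm thick; they clear the neck by 1.2 mm all round.
- jar: Canister held in a fixed wooden block (110 x 110 x 36 mm): white ceramic body 86 mm across, shoulder 81 mm above the counter, aluminium threaded neck above. Origin: centre of the block's underside on the counter, z up. It does not move. How the neck is turned in the body is not known, so neither are the angles of the thread starts.
- jar_mouth (a point): Centre of the canister's rim, 105 mm above the counter, z up. The neck is 48 mm across, coned at the rim (42 mm at the top). The lid's origin is 3 to 11 mm below this point while its lugs lie on top of ridges or stops, about 13.5 mm below when dropped into the gaps and resting on the seal, about 16.5 mm below when screwed fully home.
- jar_thread (a point): On the neck's axis, 8 mm below the rim, mid height of the four right-handed ridges (56 mm across). Each runs 62 degrees, falls 4.5 mm clockwise, and ends low in an upright stop; a 22 degree gap follows. Lugs on top of ridges: clockwise runs into stops; anticlockwise, within 90 degrees they drop into the gaps, with 10 degrees of play, then meet stops again.
- jar_seal (a point): Top of the rubber seal in the mouth, 4.5 mm above the rim; it springs down with 2.5 N per mm. From the gaps, 62 to 72 degrees clockwise takes the lugs under the ridges to their stops and pulls the lid 3 mm down on the seal. Turning takes up to 0.1 N m; about 0.3 N m at the stop is snug. More than 35 N between lid and canister is forcing.
- flat_lid: Bystander: plain flat aluminium lid without a bar, 54 mm across and 13 mm high; origin at the centre of its underside.
- spice: Bystander: small glass spice jar with its own cap, 44 mm across and 75 mm high; origin at the centre of its underside.
- mug: Bystander: white mug, 80 mm across and 85 mm high; origin at the centre of its underside.
- oil: Bystander: green oil bottle, 60 mm across and 200 mm high; origin at the centre of its underside.
- bowl: Bystander: steel bowl, 140 mm across and 50 mm high; origin at the centre of its underside.
- spoon: Bystander: wooden spoon lying flat on the counter; origin on its underside.
Things that resemble listed ones, but are neither listed nor needed, are in the scene too. Leave any green or red look-alike of the lid alone.

How it is judged:
By the outcome, as a careful person would: the job done as asked, in the order asked, and still so for the second after the job is handed in, with the robot touching nothing.
It also fails if it takes over 69 s, if anything falls off the work surface, if the arm or the gripper's body presses on something with over 40 N, if the wrist force passes 120 N, or if a joint passes its speed limit or range.

## Working session

There is one attempt and no reset: what is moved stays moved. The work goes in short steps, Python scripts to look and compute and a shell command to move; the robot and the scene stay as the last step left them, time stands still between calls to the robot, and variables do not carry over. Pictures are saved under pics/ and viewed, and the job is handed in when it is done.

```bash
ls; mkdir -p pics
cat > h.py <<'E'
import numpy as np, cv2
from scipy.spatial.transform import Rotation as R
from bench import manip
def cam(c):
    Rm=R.from_euler('xyz',c['attitude']).as_matrix(); return Rm,np.array(c['xyz'])
def proj(c,p):
    Rm,t=cam(c); q=(np.atleast_2d(p)-t)@Rm
    return np.c_[c['cx']+c['fx']*q[:,0]/-q[:,2], c['cy']+c['fy']*(-q[:,1])/-q[:,2]]
def ray(c,u,v):
    Rm,t=cam(c); d=Rm@np.array([(u-c['cx'])/c['fx'],-(v-c['cy'])/c['fy'],-1.]); return t,d
def atz(c,u,v,z):
    t,d=ray(c,u,v); return t+d*(z-t[2])/d[2]
def save(c,n,crop=None,s=1):
    im=c['color'][:,:,::-1]
    if crop: x,y,w,h=crop; im=im[y:y+h,x:x+w]
    cv2.imwrite('pics/'+n,cv2.resize(im,None,fx=s,fy=s,interpolation=cv2.INTER_CUBIC))
E
python3 - <<'E'
from h import *
s=manip.get_state(); print(s, manip.finger_overhang)
for n in('top','side'):
    c=manip.read_camera(n); print({k:c[k] for k in c if k!='color'})
    save(c,n+'0.png')
    for o in('lid','jar','lid_bar'):
        for m in manip.masks_of(c,o): print(n,o,m['confidence'],m['box'])
    np.save(n+'0.npy',c,allow_pickle=True)
E
```

```text
pics
{'clock': 0.0, 'qpos': array([-1.25109024e+00,  8.79425903e-02,  1.37222602e+00, -1.48261247e-05,
        1.68356653e+00, -1.03127300e-01]), 'qvel': array([-7.31335945e-04,  2.51349867e-04, -2.20758691e-05,  3.26828150e-04,
        2.30175078e-03, -1.11666629e-04]), 'tau': array([-6.92183512e-04, -3.40178168e+01, -3.02432585e+01,  7.17940112e-02,
        3.28671292e-02, -1.90014812e-04]), 'tcp_pos': array([ 0.22556657, -0.50126184,  0.30152504]), 'tool_rot': array([-1.66704599,  1.56865378,  1.89737839]), 'wrist_force': array([-0.30153524, -0.29510644, -0.01007171]), 'wrist_torque': array([-0.03265898,  0.01928291,  0.03510215]), 'grip_width': 0.09399782627283003} 0.0972
{'fx': 516.2233022896127, 'fy': 516.2233022896127, 'cx': 326.985095314948, 'cy': 199.8328048283146, 'xyz': array([0.39938362, 0.02812745, 1.42901445]), 'attitude': array([ 0.08362904, -0.01987689, -1.57789778]), 'shot': 1}
top lid 0.93 [231.1, 227.7, 24.9, 20.9]
top lid 0.88 [230.0, 139.7, 27.5, 25.2]
top lid 0.85 [250.0, 181.7, 24.6, 22.0]
top lid 0.63 [282.3, 220.8, 18.9, 20.3]
top lid 0.62 [163.5, 140.9, 54.6, 52.0]
top jar 0.91 [374.4, 188.4, 47.0, 50.0]
top jar 0.51 [252.5, 179.1, 21.9, 23.7]
top lid_bar 0.92 [279.9, 219.1, 22.3, 20.0]
top lid_bar 0.76 [233.0, 226.3, 22.5, 19.6]
{'fx': 485.44571741398573, 'fy': 485.44571741398573, 'cx': 328.2917143244329, 'cy': 198.88978360555956, 'xyz': array([0.230675  , 1.04311946, 1.02947834]), 'attitude': array([ 0.85212895, -0.01556173, -2.85449318]), 'shot': 2}
side lid 0.8 [291.5, 245.3, 22.9, 19.6]
side lid 0.73 [335.1, 231.6, 25.6, 23.6]
side lid 0.65 [327.4, 267.8, 23.6, 26.9]
side lid 0.64 [247.7, 243.1, 22.4, 30.0]
side jar 0.97 [333.4, 150.1, 45.2, 47.0]
side lid_bar 0.81 [293.7, 245.5, 20.8, 19.3]
side lid_bar 0.8 [246.9, 244.4, 21.2, 25.0]
side lid_bar 0.67 [332.1, 231.1, 25.1, 26.7]
side lid_bar 0.57 [329.5, 265.8, 19.7, 24.1]
```

View pics/top0.png

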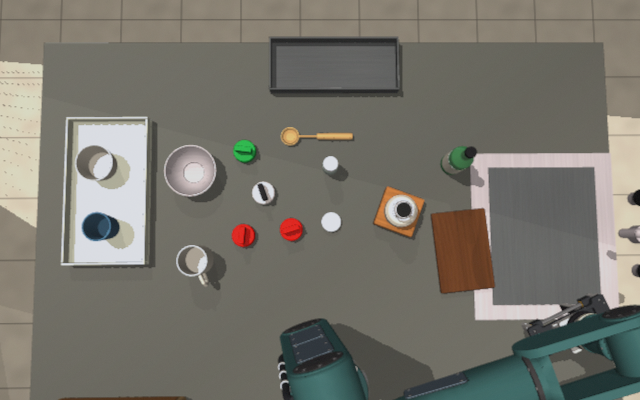

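View pics/side0.png

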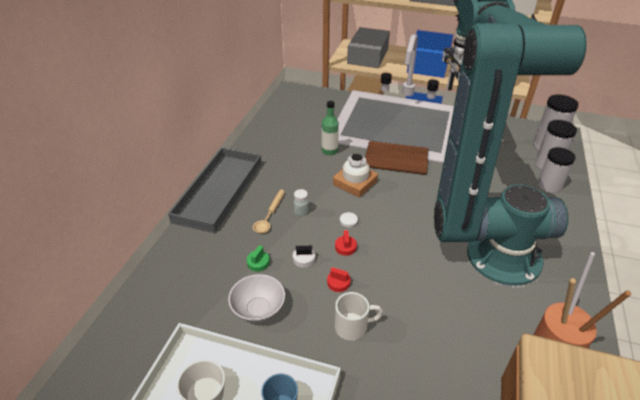

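Run:
```python
from h import *
c=np.load('top0.npy',allow_pickle=True).item(); save(c,'top0c.png',(210,120,110,140),4)
c=np.load('side0.npy',allow_pickle=True).item(); save(c,'side0c.png',(230,130,160,180),3.3)
```

```text
(no output)
```

View pics/top0c.png

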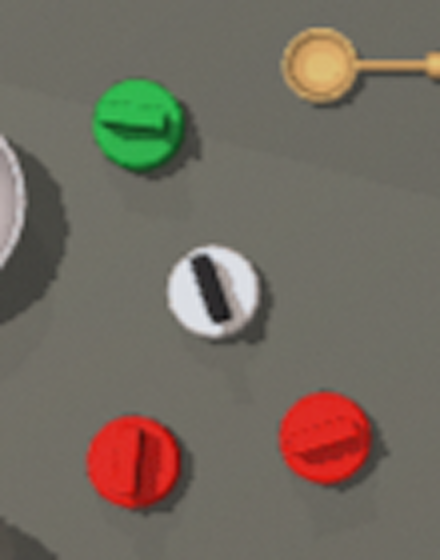

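View pics/side0c.png

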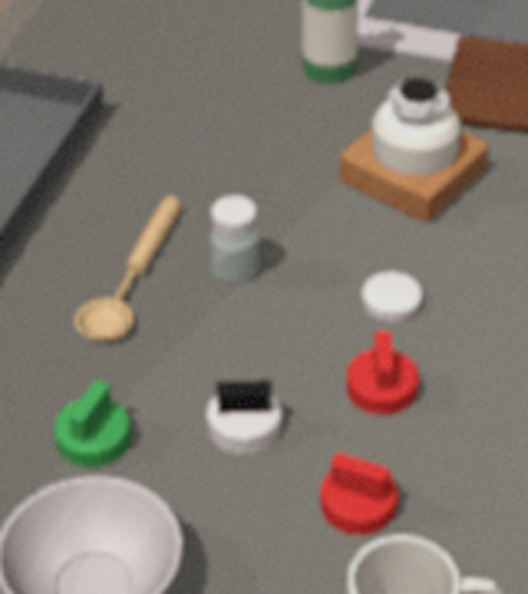

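```bash
cat > fit.py <<'E'
from h import *
from scipy.optimize import minimize
S=8
def cyl(r,z0,z1,n=48):
    a=np.linspace(0,2*np.pi,n,endpoint=False)
    return np.r_[np.c_[r*np.cos(a),r*np.sin(a),a*0+z0],np.c_[r*np.cos(a),r*np.sin(a),a*0+z1]]
def box(l,w,z0,z1): return np.array([[sx*l/2,sy*w/2,z] for sx in(-1,1) for sy in(-1,1) for z in(z0,z1)])
def place(P,x,y,yaw,z=0):
    c,s=np.cos(yaw),np.sin(yaw); return P@np.array([[c,s,0],[-s,c,0],[0,0,1]])+[x,y,z]
def hull(m,c,P,org,val):
    q=(proj(c,P)-org+0.5)*S
    h=cv2.convexHull(q.astype(np.float32)); cv2.fillConvexPoly(m,np.round((h-0.5)*16).astype(np.int32),val,shift=4)
def render(c,parts,org,wh):
    m=np.zeros((wh[1]*S,wh[0]*S),np.float32)
    for P,v in parts: hull(m,c,P,org,v)
    return cv2.resize(cv2.GaussianBlur(m,(0,0),S*0.4),wh,interpolation=cv2.INTER_AREA)
def fit(views,model,p0,steps):
    # views: (cam,obs,org,wh)
    def cost(p): return sum(((render(c,model(p),org,wh)-o)**2).sum() for c,o,org,wh in views)
    p0=np.array(p0,float); sim=np.vstack([p0]+[p0+np.eye(len(p0))[i]*steps[i] for i in range(len(p0))])
    r=minimize(cost,p0,method='Nelder-Mead',options=dict(initial_simplex=sim,xatol=1e-5,fatol=1e-3,maxiter=400)); return r.x,r.fun
def crop(a,org,wh): return a[org[1]:org[1]+wh[1],org[0]:org[0]+wh[0]]
LID=lambda p,z=0:[(place(cyl(.0315,0,.022),p[0],p[1],0,z),1.),(place(box(.046,.014,.022,.05),p[0],p[1],p[2],z),0.)]
def white(c): return np.clip((c['color'].min(2).astype(float)-95)/(190-95),0,1)
E
python3 - <<'E'
from fit import *
t=np.load('top0.npy',allow_pickle=True).item(); s=np.load('side0.npy',allow_pickle=True).item()
V={}
V['t']=(t,crop(white(t),(243,174),(42,40)),(243,174),(42,40))
V['s']=(s,crop(white(s),(284,238),(40,34)),(284,238),(40,34))
p=atz(t,263,193,.04); d=atz(t,267,200,.05)-atz(t,260,184,.05)
p0=[p[0],p[1],np.arctan2(d[1],d[0])]; print(p0)
for k in('t','s','ts'):
    x,f=fit([V[i] for i in k],LID,p0,[.005,.005,.1]); print(k,x.round(4),np.degrees(x[2]).round(1),f)
# jar
def orange(c):
    a=c['color'].astype(float); return np.clip((a[:,:,0]-a[:,:,2]-20)/60,0,1)
def dark(c): return np.clip((120-c['color'].max(2).astype(float))/80,0,1)
J=lambda p:[(place(box(.11,.11,0,.036),p[0],p[1],p[2]),1.),(place(cyl(.043,.036,.078),p[0],p[1],0),0.),(place(cyl(.028,.078,.105),p[0],p[1],0),0.)]
D=lambda p:[(place(cyl(abs(p[2]),.1095,.1095),p[0],p[1],0),1.)]
W={'t':(t,crop(orange(t),(368,180),(62,64)),(368,180),(62,64)),'s':(s,crop(orange(s),(326,148),(60,52)),(326,148),(60,52))}
q=atz(t,401,212,.06);print(q)
for k in('t','s','ts'):
    x,f=fit([W[i] for i in k],J,[q[0],q[1],1.0],[.005,.005,.1]); print('block',k,x.round(4),f)
U={'t':(t,crop(dark(t),(392,198),(24,24)),(392,198),(24,24)),'s':(s,crop(dark(s),(345,150),(22,15)),(345,150),(22,15))}
for k in('t','s','ts'):
    x,f=fit([U[i] for i in k],D,[q[0],q[1],.018],[.005,.005,.003]); print('seal',k,x.round(4),f)
save(t,'jt.png',(370,180,60,64),8); save(s,'js.png',(326,146,60,56),8)
E
```

```text
[np.float64(0.5350716291778077), np.float64(0.17215761004183122), np.float64(-2.729943509311545)]
t [ 0.5398  0.1749 -2.7603] -158.2 29.810523163276084
s [ 0.5442  0.1734 -2.7732] -158.9 52.82206135550662
ts [ 0.5415  0.1749 -2.7719] -158.8 101.65162795383719
[ 0.48036688 -0.19689549  0.06      ]
block t [ 0.4844 -0.196   1.2155] 64.24176519469594
block s [ 0.4884 -0.1984  1.2452] 246.47654249981127
block ts [ 0.4852 -0.1964  1.2054] 338.821801884913
seal t [ 0.484  -0.1951  0.0177] 1.4416897949165337
seal s [ 0.4868 -0.1944  0.0166] 1.385835786471599
seal ts [ 0.4846 -0.1951  0.0175] 6.504597122590138
```

View pics/jt.png

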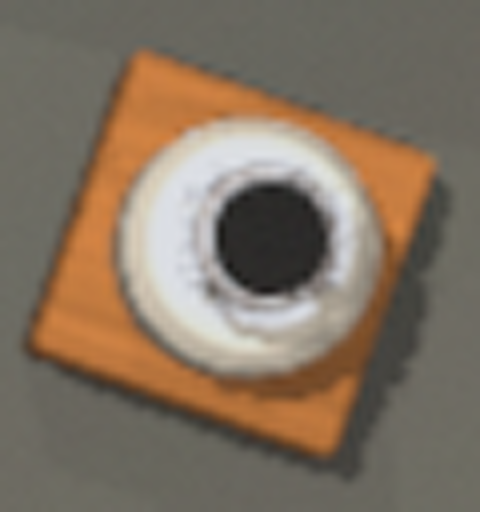

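View pics/js.png

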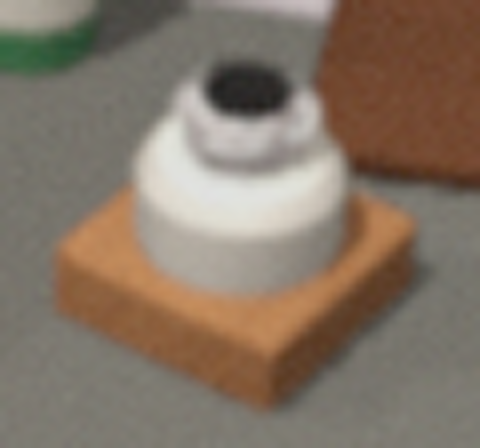

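```bash
cat > mv.py <<'E'
from h import *
import sys
def st(p=True):
    s=manip.get_state(); Rm=R.from_euler('xyz',s['tool_rot']).as_matrix()
    yaw=np.degrees(np.arctan2(Rm[1,1],Rm[0,1])); 
    if p: print('t%.2f tcp'%s['clock'],s['tcp_pos'].round(4),'jawyaw %.2f'%yaw,'q6 %.3f q1 %.3f'%(s['qpos'][5],s['qpos'][0]),'F',s['wrist_force'].round(1),'M',s['wrist_torque'].round(2),'w %.4f'%s['grip_width'],'tilt',Rm[:,0].round(4))
    return s,Rm,yaw
def to(x,y,z,jaw=None):
    s,Rm,yaw=st()
    d=Rm.T@(np.array([x,y,z])-s['tcp_pos'])*100
    r=None if jaw is None else -((jaw-yaw+180)%360-180)
    print('shift cm',d.round(2),'roll',r)
E
python3 - <<'E'
from mv import *
to(.541,.174,.22,111.2);to(.541,.174,.22,-68.8)
t=np.load('top0.npy',allow_pickle=True).item()
for n,u,v in(('red1',291,230),('red2',243,236),('green',244,151),('oil',450,163),('spice',331,164),('flat',331,222)): print(n,atz(t,u,v,.03).round(3))
E
```

```text
t0.40 tcp [ 0.2257 -0.5015  0.3025] jawyaw -65.77 q6 -0.103 q1 -1.251 F [-0.5 -0.2  0.1] M [-0.03  0.03 -0.01] w 0.0935 tilt [-1.e-04  2.e-04 -1.e+00]
shift cm [  8.27 -48.66 -56.48] roll -176.97345403963106
t0.40 tcp [ 0.2257 -0.5015  0.3025] jawyaw -65.77 q6 -0.103 q1 -1.251 F [-0.5 -0.2  0.1] M [-0.03  0.03 -0.01] w 0.0935 tilt [-1.e-04  2.e-04 -1.e+00]
shift cm [  8.27 -48.66 -56.48] roll 3.026545960368935
red1 [0.435 0.097 0.03 ]
red2 [0.42  0.227 0.03 ]
green [0.652 0.225 0.03 ]
oil [ 0.616 -0.34   0.03 ]
spice [ 0.615 -0.012  0.03 ]
flat [ 0.456 -0.011  0.03 ]
```

```bash
python3 -m jog '[[[0,-48.7,-56.5],3,0.5],[[0,-48.7,-56.5],3,0.5],[[0,-48.7,-56.5],3,0.5],[[0,-48.7,-56.5],3,0.5],[[0,-48.7,-56.5],3,0.5],[[0,-48.7,-56.5],3,0.5],[[0,-48.7,-56.5],3,0.5],[[0,-48.7,-56.5],3,0.5]]'; python3 -c "
from mv import *
to(.541,.174,.22,-68.8)"
```

```text
clock: 1.2
tcp_pos: [0.3952, -0.1372, 0.3031]
tool_rot: [2.252, 1.569, -0.52]
wrist_force: [0.5, -0.0, -0.2]
grip_width: 0.0471
t1.20 tcp [ 0.3952 -0.1372  0.3031] jawyaw -68.80 q6 0.731 q1 -0.470 F [ 0.5 -0.  -0.2] M [-0.01 -0.04 -0.01] w 0.0471 tilt [ 1.3e-03 -7.0e-04 -1.0e+00]
shift cm [  8.3  -23.75 -24.84] roll -0.00018559425780040328
```

```bash
python3 -m jog '[[[4,-23.7,-24.8],0,0.5],[[4,-23.7,-24.8],0,0.5],[[4,-23.7,-24.8],0,0.5],[[4,-23.7,-24.8],0,0.5],[[4,-23.7,-24.8],0,0.5],[[8.3,-23.7,-24.8],0,0.5],[[8.3,-23.7,-24.8],0,0.5],[[8.3,-23.7,-24.8],0,0.5]]'
python3 - <<'E'
from mv import *
to(.541,.174,.22,-68.8)
for n in('top','side'):
    c=manip.read_camera(n); np.save(n+'1.npy',c,allow_pickle=True)
    save(c,n+'1.png',(210,110,160,120) if n=='top' else (220,130,180,190),4 if n=='top' else 3.1)
    s,Rm,y=st()
    print('tips',proj(c,s['tcp_pos']+Rm[:,0]*.0972))
E
```

```text
clock: 2.0
tcp_pos: [0.5395, 0.1751, 0.2152]
tool_rot: [-0.361, 1.564, -3.127]
wrist_force: [0.6, -0.2, -0.6]
grip_width: 0.0468
t2.00 tcp [0.5395 0.1751 0.2152] jawyaw -68.52 q6 1.409 q1 0.213 F [ 0.6 -0.2 -0.6] M [-0.05 -0.05  0.06] w 0.0468 tilt [-6.6e-03 -1.0e-04 -1.0e+00]
shift cm [-0.48  0.15 -0.09] roll 0.28377380734309554
t2.05 tcp [0.5396 0.1742 0.216 ] jawyaw -68.56 q6 1.408 q1 0.212 F [-0.3 -0.1  0.4] M [ 0.02  0.   -0.01] w 0.0471 tilt [-5.8e-03 -6.0e-04 -1.0e+00]
tips [[259.03229197 188.45024815]]
t2.10 tcp [0.5397 0.1725 0.2178] jawyaw -68.64 q6 1.408 q1 0.210 F [-0.5  0.7  0.3] M [-0.02 -0.03 -0.04] w 0.0475 tilt [-0.0037 -0.0012 -1.    ]
tips [[304.38597448 227.46681382]]
```

View pics/side1.png

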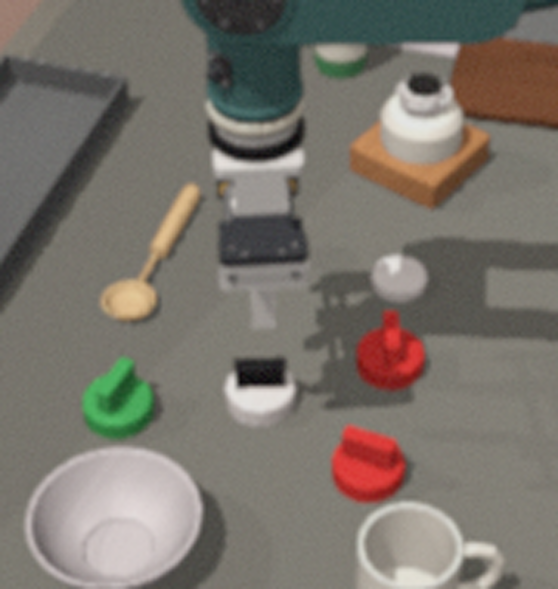

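View pics/top1.png

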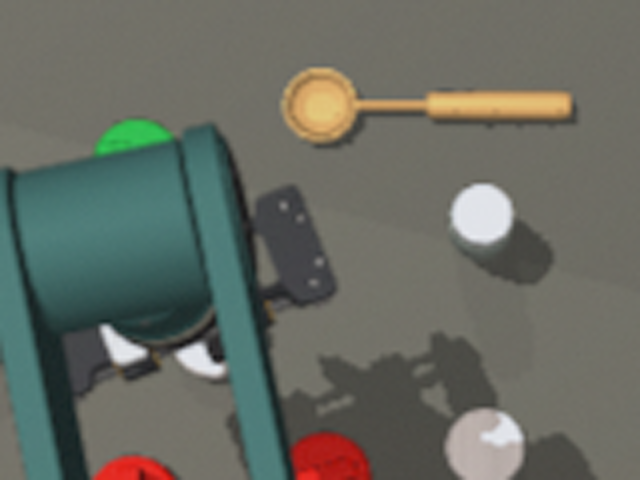

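Run:
```python
from mv import *
c=np.load('side1.npy',allow_pickle=True).item()
s,Rm,y=st()
tip=s['tcp_pos']+Rm[:,0]*.0972
for k in(-.030,.030): print(proj(c,tip+Rm[:,1]*k))
to(.541,.174,.126,-68.8)
```

```text
t2.10 tcp [0.5397 0.1725 0.2178] jawyaw -68.64 q6 1.408 q1 0.210 F [-0.5  0.7  0.3] M [-0.02 -0.03 -0.04] w 0.0475 tilt [-0.0037 -0.0012 -1.    ]
[[304.94469355 235.50647387]]
[[303.84635974 219.70205449]]
t2.10 tcp [0.5397 0.1725 0.2178] jawyaw -68.64 q6 1.408 q1 0.210 F [-0.5  0.7  0.3] M [-0.02 -0.03 -0.04] w 0.0475 tilt [-0.0037 -0.0012 -1.    ]
shift cm [ 9.18 -0.09 -0.21] roll 0.16073421448771796
```

```bash
python3 -m jog '[[[4,0.1,-0.3],0,0.5],[[6,0.1,-0.3],0,0.5],[[7,0.1,-0.3],0,0.5],[[7,0.1,-0.3],0,0.5],[[7,0.1,-0.3],0,0.5]]'
python3 - <<'E'
from mv import *
c=manip.read_camera('side');save(c,'side2.png',(260,190,90,90),6)
to(.543,.174,.125,-68.8)
E
```

```text
clock: 2.6
tcp_pos: [0.5441, 0.1711, 0.1516]
tool_rot: [2.899, 1.568, 0.126]
wrist_force: [-0.4, 0.2, -0.3]
grip_width: 0.0474
t2.65 tcp [0.5443 0.1713 0.152 ] jawyaw -68.82 q6 1.407 q1 0.206 F [-0.  -0.6 -0.1] M [ 0.07  0.05 -0.02] w 0.0472 tilt [ 3.8e-03  6.0e-04 -1.0e+00]
shift cm [ 2.7  -0.3   0.04] roll -0.02313702213155011
```

View pics/side2.png

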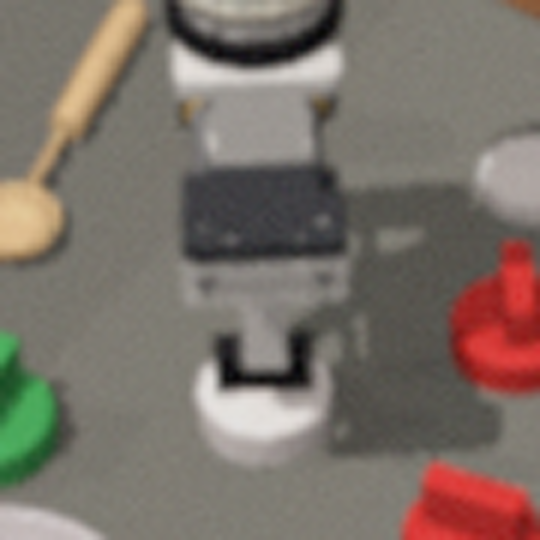

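```bash
python3 -m jog '[[[1.5,-0.3,0],0,0.5],[[2.7,-0.3,0],0,0.5],[[2.7,-0.3,0],0,0.5],[[2.7,-0.3,0],0,0.5]]'
python3 - <<'E'
from mv import *
c=manip.read_camera('side');save(c,'side3.png',(260,190,90,90),6)
to(.543,.174,.124,-68.8)
E
```

```text
clock: 3.05
tcp_pos: [0.5418, 0.1745, 0.1217]
tool_rot: [-0.081, 1.569, -2.852]
wrist_force: [0.6, 0.2, 0.0]
grip_width: 0.0471
t3.10 tcp [0.5421 0.1746 0.1223] jawyaw -68.76 q6 1.412 q1 0.212 F [-0.1  0.7 -0.8] M [ 0.04  0.02 -0.02] w 0.0468 tilt [-7.e-04 -3.e-04 -1.e+00]
shift cm [-0.17  0.09 -0.06] roll 0.03517168219943301
```

View pics/side3.png

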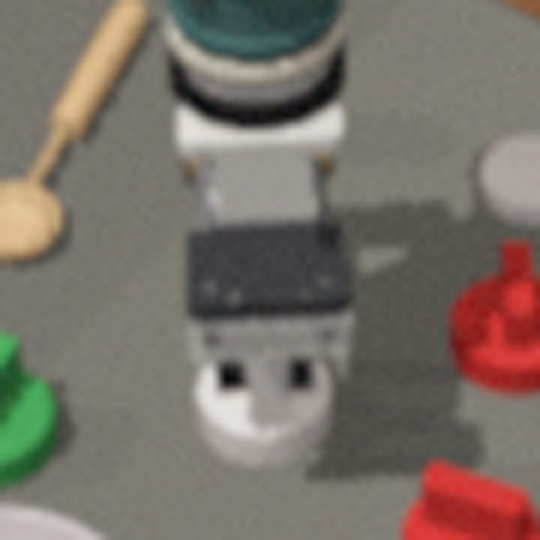

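```bash
python3 -m jog '[[[0,0,0],0,0.3],[[0,0,0],0,0],[[0,0,0],0,0],[[0,0,0],0,0],[[0,0,0],0,0],[[0,0,0],0,0]]'; python3 -c "
from mv import *
st()"
```

```text
clock: 3.7
tcp_pos: [0.5423, 0.1748, 0.1229]
tool_rot: [-2.223, 1.57, 1.289]
wrist_force: [-1.5, 0.5, 1.3]
grip_width: 0.0136
t3.70 tcp [0.5423 0.1748 0.1229] jawyaw -68.77 q6 1.412 q1 0.212 F [-1.5  0.5  1.3] M [0.18 0.11 0.01] w 0.0136 tilt [ 1.e-04  5.e-04 -1.e+00]
```

```bash
python3 -m jog '[[[-2,0,0],0,0],[[-6,0,0],0,0],[[-10,0,0],0,0],[[-14,0,0],0,0],[[-14,0,0],0,0],[[-14,0,0],0,0]]'; python3 -c "
from mv import *
to(.487,-.195,.265,-68.8)"
```

```text
clock: 4.3
tcp_pos: [0.5425, 0.1745, 0.2633]
tool_rot: [2.781, 1.569, 0.01]
wrist_force: [-0.1, -0.1, -2.0]
grip_width: 0.0139
t4.30 tcp [0.5425 0.1745 0.2633] jawyaw -68.78 q6 1.412 q1 0.212 F [-0.1 -0.1 -2. ] M [ 0.02  0.04 -0.01] w 0.0139 tilt [ 0.0019  0.     -1.    ]
shift cm [-0.19 32.43 18.55] roll 0.01967656831709519
```

```bash
python3 -m jog '[[[0,4,2.3],0,0],[[0,8,4.6],0,0],[[0,12,6.9],0,0],[[0,16,9.2],0,0],[[0,20,11.4],0,0],[[0,24,13.7],0,0],[[0,28,16],0,0],[[0,32.4,18.5],0,0]]';python3 -m jog '[[[0,0,0],0,0],[[0,0,0],0,0]]'
python3 - <<'E'
from mv import *
to(.487,-.195,.265,-68.8)
for n in('side','top'):
    c=manip.read_camera(n); np.save(n+'4.npy',c,allow_pickle=True)
    save(c,n+'4.png',(310,110,90,100) if n=='side' else (340,160,120,90),6)
st()
E
```

```text
clock: 5.1
tcp_pos: [0.4857, -0.1949, 0.2594]
tool_rot: [-0.883, 1.565, 2.629]
wrist_force: [-0.0, 0.2, -0.7]
grip_width: 0.0138
clock: 5.3
tcp_pos: [0.4861, -0.1944, 0.2597]
tool_rot: [-0.947, 1.565, 2.563]
wrist_force: [-0.5, 0.1, -1.2]
grip_width: 0.0135
t5.30 tcp [ 0.4861 -0.1944  0.2597] jawyaw -68.94 q6 0.714 q1 -0.489 F [-0.5  0.1 -1.2] M [-0.01  0.02 -0.  ] w 0.0135 tilt [-0.0047  0.0031 -1.    ]
shift cm [-0.53  0.09 -0.07] roll -0.13953349239531576
t5.40 tcp [ 0.4868 -0.1927  0.2608] jawyaw -68.73 q6 0.714 q1 -0.486 F [ 0.6 -0.1 -1.9] M [0.05 0.01 0.  ] w 0.0136 tilt [-0.0029  0.0021 -1.    ]
```

View pics/side4.png

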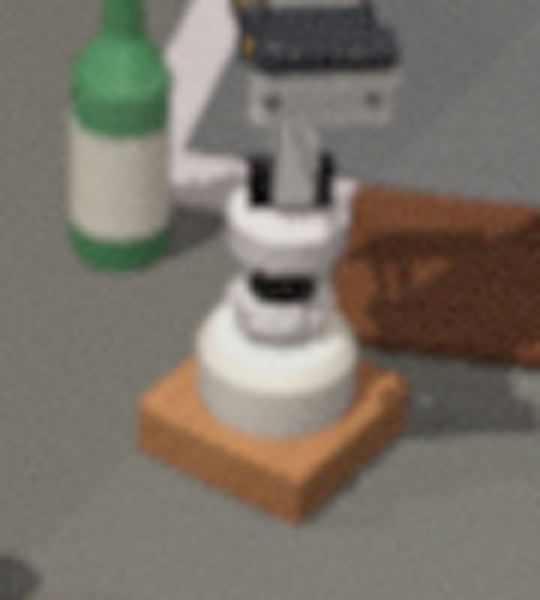

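View pics/top4.png

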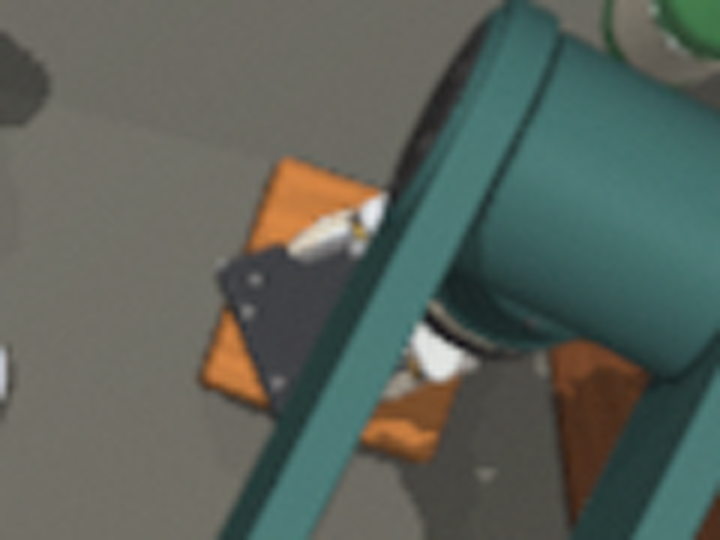

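Run:
```python
from fit import *
s=np.load('side4.npy',allow_pickle=True).item()
Rm,t=cam(s)
# image-column comparison: white skirt columns of lid, neck/seal & body
w=white(s); g=s['color'].min(2)
from scipy.ndimage import center_of_mass
def edges(r,u0,u1,f):
    l=f[r,u0:u1]; 
    th=.5; i=np.where(l>th)[0]; a,b=i[0],i[-1]
    L=u0+a-(l[a]-th)/(l[a]-l[a-1]); Rr=u0+b+(l[b]-th)/(l[b]-l[b+1]); return L,Rr
for r in range(146,154): print('lid',r,np.round(edges(r,343,372,w),2), np.mean(edges(r,343,372,w)))
for r in range(166,174): print('body',r,np.round(edges(r,335,376,w),2), np.mean(edges(r,335,376,w)))
d=np.clip((120-s['color'].max(2).astype(float))/80,0,1)
m=np.zeros_like(d); m[155:161,348:366]=d[155:161,348:366]; print('seal',center_of_mass(m))
z=.2608-.1229
for x,y in((.4868,-.1927),):
  P=np.array([[x,y,z],[x,y,z+.022],[.487,-.195,.06],[.487,-.195,.1095],[.485,-.195,.1095]]); print(proj(s,P))
for k in(.001,): print('dcol per mm x',proj(s,[[.488,-.195,.11]])-proj(s,[[.487,-.195,.11]]),'y',proj(s,[[.487,-.194,.11]])-proj(s,[[.487,-.195,.11]]))
```

```text
lid 146 [347.57 367.17] 357.36842105263156
lid 147 [347.85 366.44] 357.1440576230492
lid 148 [348.19 365.5 ] 356.84482758620686
lid 149 [348.23 364.77] 356.5030303030303
lid 150 [348.21 363.98] 356.092803030303
lid 151 [348.45 361.3 ] 354.87619047619046
lid 152 [349.03 359.7 ] 354.365625
lid 153 [350.25 359.88] 355.0625
body 166 [342.31 367.59] 354.94910714285714
body 167 [342.24 368.05] 355.1467948717949
body 168 [342.42 368.22] 355.3162878787879
body 169 [342.59 368.24] 355.4163032945736
body 170 [342.8  367.95] 355.372947454844
body 171 [342.98 367.52] 355.2494791666667
body 172 [343.1  366.79] 354.9442307692308
body 173 [343.27 365.76] 354.5161943319838
seal (np.float64(157.50889453621346), np.float64(356.87960609911056))
[[356.89309027 149.58518518]
 [357.27488775 143.82835579]
 [355.70834242 168.70253978]
 [356.52328996 156.44084041]
 [357.12953159 156.55318012]]
dcol per mm x [[-0.30306718 -0.05614318]] y [[-0.07527461  0.17635222]]
```

```bash
python3 -m jog '[[[0.7,0,0],0,0],[[1.5,0,0],0,0],[[2.2,0,0],0,0],[[2.6,0,0],0,0],[[2.6,0,0],0,0],[[2.6,0,0],0,0],[[2.6,0,0],0,0],[[2.6,0,0],0,0]]';python3 - <<'E'
from mv import *
P=[]
for i in range(4):
    manip.read_camera('side'); s,_,_=st(); P.append(s['tcp_pos'])
print(np.mean(P,0)); to(.4865,-.195,.23)
E
```

```text
clock: 6.2
tcp_pos: [0.4874, -0.194, 0.2372]
tool_rot: [2.217, 1.57, -0.555]
wrist_force: [-0.3, 0.1, -0.7]
grip_width: 0.0136
t6.25 tcp [ 0.4873 -0.194   0.2371] jawyaw -68.78 q6 0.714 q1 -0.487 F [ 0.6  0.8 -1.1] M [ 0.05 -0.02 -0.02] w 0.0137 tilt [ 8.e-04 -5.e-04 -1.e+00]
t6.30 tcp [ 0.4873 -0.194   0.237 ] jawyaw -68.78 q6 0.714 q1 -0.487 F [ 0.   0.8 -0.6] M [ 0.   -0.02  0.01] w 0.0143 tilt [ 6.e-04 -4.e-04 -1.e+00]
t6.35 tcp [ 0.4873 -0.194   0.237 ] jawyaw -68.78 q6 0.714 q1 -0.487 F [-0.  -0.  -1.6] M [-0.02  0.02  0.01] w 0.0135 tilt [ 5.e-04 -4.e-04 -1.e+00]
t6.40 tcp [ 0.4872 -0.1939  0.2369] jawyaw -68.78 q6 0.714 q1 -0.487 F [-0.4 -0.  -0.5] M [-0.05  0.01  0.  ] w 0.0136 tilt [ 3.e-04 -2.e-04 -1.e+00]
[ 0.48728439 -0.1939752   0.23699325]
t6.40 tcp [ 0.4872 -0.1939  0.2369] jawyaw -68.78 q6 0.714 q1 -0.487 F [-0.4 -0.  -0.5] M [-0.05  0.01  0.  ] w 0.0136 tilt [ 3.e-04 -2.e-04 -1.e+00]
shift cm [0.69 0.07 0.11] roll None
```

```bash
python3 -m jog '[[[0.3,0.07,0.1],0,0],[[0.6,0.07,0.1],0,0],[[0.6,0.07,0.1],0,0],[[0.6,0.07,0.1],0,0],[[0.6,0.07,0.1],0,0],[[0.6,0.07,0.1],0,0]]';python3 - <<'E'
from mv import *
c=manip.read_camera('side'); np.save('side5.npy',c,allow_pickle=True); save(c,'side5.png',(320,120,70,70),8)
to(.4865,-.195,.222)
E
```

```text
clock: 7.0
tcp_pos: [0.4866, -0.1949, 0.2308]
tool_rot: [2.171, 1.571, -0.6]
wrist_force: [0.0, -0.1, -1.7]
grip_width: 0.0136
t7.05 tcp [ 0.4866 -0.1949  0.2308] jawyaw -68.77 q6 0.711 q1 -0.489 F [-0.7 -0.9 -1.2] M [ 0.01 -0.04 -0.03] w 0.0139 tilt [ 3.e-04 -2.e-04 -1.e+00]
shift cm [0.88 0.01 0.01] roll None
```

View pics/side5.png

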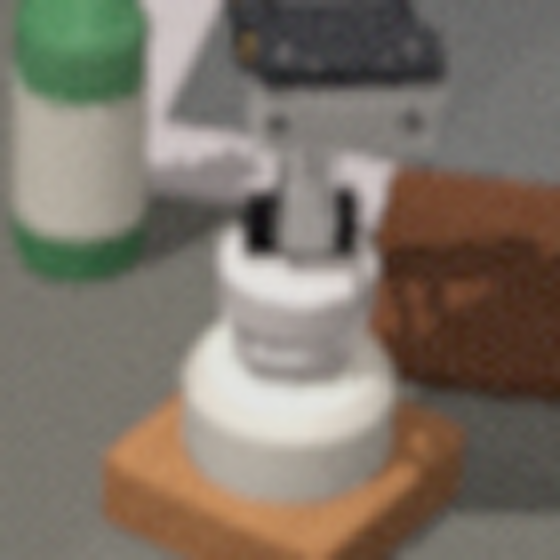

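```bash
python3 -m jog '[[[0.1,0,0],0,0],[[0.2,0,0],0,0],[[0.3,0,0],0,0],[[0.4,0,0],0,0],[[0.4,0,0],0,0],[[0.4,0,0],0,0]]';python3 -c "
from mv import *
st()"
```

```text
clock: 7.65
tcp_pos: [0.4865, -0.1949, 0.2266]
tool_rot: [0.153, 1.571, -2.618]
wrist_force: [0.3, -0.5, -0.3]
grip_width: 0.0135
t7.65 tcp [ 0.4865 -0.1949  0.2266] jawyaw -68.78 q6 0.711 q1 -0.489 F [ 0.3 -0.5 -0.3] M [-0.02 -0.04  0.01] w 0.0135 tilt [-1.e-04 -1.e-04 -1.e+00]
```

```bash
python3 -m jog '[[[0.05,0,0],0,0],[[0.1,0,0],0,0],[[0.1,0,0],0,0]]';python3 -m jog '[[[0.05,0,0],0,0],[[0.1,0,0],0,0],[[0.1,0,0],0,0]]';python3 -m jog '[[[0.05,0,0],0,0],[[0.1,0,0],0,0],[[0.1,0,0],0,0]]';python3 -c "
from mv import *
st()"
```

```text
clock: 7.95
tcp_pos: [0.4865, -0.1948, 0.2256]
tool_rot: [-0.755, 1.571, 2.757]
wrist_force: [-0.7, -0.1, -1.3]
grip_width: 0.0138
clock: 8.25
tcp_pos: [0.4865, -0.1949, 0.2246]
tool_rot: [-0.375, 1.571, 3.137]
wrist_force: [0.5, -0.2, -0.9]
grip_width: 0.0137
clock: 8.55
tcp_pos: [0.4865, -0.1949, 0.2236]
tool_rot: [-0.279, 1.571, -3.05]
wrist_force: [0.3, 0.1, -1.1]
grip_width: 0.0136
t8.55 tcp [ 0.4865 -0.1949  0.2236] jawyaw -68.78 q6 0.711 q1 -0.489 F [ 0.3  0.1 -1.1] M [0.01 0.02 0.01] w 0.0136 tilt [-1.e-04 -0.e+00 -1.e+00]
```

```bash
python3 -m jog '[[[0.05,0,0],0,0],[[0.1,0,0],0,0],[[0.1,0,0],0,0]]' | egrep 'pos|force';python3 -c "
from mv import *
st()"
```

```text
tcp_pos: [0.4865, -0.1949, 0.2226]
wrist_force: [0.4, -0.8, -1.7]
t8.85 tcp [ 0.4865 -0.1949  0.2226] jawyaw -68.78 q6 0.711 q1 -0.489 F [ 0.4 -0.8 -1.7] M [-0.02  0.08 -0.01] w 0.0138 tilt [-1.e-04 -0.e+00 -1.e+00]
```

```bash
python3 -m jog '[[[0.05,0,0],0,0],[[0.1,0,0],0,0],[[0.1,0,0],0,0]]' | egrep 'pos|force'
```

```text
tcp_pos: [0.4865, -0.1948, 0.2216]
wrist_force: [0.2, -0.5, -0.9]
```

```bash
python3 -m jog '[[[0.05,0,0],0,0],[[0.1,0,0],0,0],[[0.1,0,0],0,0]]' | egrep 'pos|force'
```

```text
tcp_pos: [0.4865, -0.1949, 0.2207]
wrist_force: [-0.2, 0.3, -0.3]
```

```bash
python3 -m jog '[[[0.05,0,0],0,0],[[0.05,0,0],0,0],[[0.05,0,0],0,0]]' | egrep 'pos|force'
```

```text
tcp_pos: [0.4866, -0.1949, 0.2206]
wrist_force: [-1.1, -0.2, 0.6]
```

```bash
python3 -m jog '[[[0.05,0,0],0,0],[[0.05,0,0],0,0],[[0.05,0,0],0,0]]' | egrep 'pos|force';  python3 -c "
from mv import *
st()"
```

```text
tcp_pos: [0.4866, -0.1949, 0.2204]
wrist_force: [-1.4, -0.1, 4.9]
t10.05 tcp [ 0.4866 -0.1949  0.2204] jawyaw -68.77 q6 0.711 q1 -0.489 F [-1.4 -0.1  4.9] M [ 0.22  0.46 -0.01] w 0.0141 tilt [ 7.e-04 -4.e-04 -1.e+00]
```

```bash
python3 -m jog '[[[-0.01,0,0],-1,0],[[-0.02,0,0],-2,0],[[-0.02,0,0],-3,0],[[-0.03,0,0],-4,0],[[-0.03,0,0],-4,0]]' | egrep 'pos|force';  python3 -c "
from mv import *
st()"
```

```text
tcp_pos: [0.4867, -0.1944, 0.2207]
wrist_force: [-0.7, 2.8, 4.7]
t10.55 tcp [ 0.4867 -0.1944  0.2207] jawyaw -64.76 q6 0.641 q1 -0.489 F [-0.7  2.8  4.7] M [ 0.49  0.38 -0.11] w 0.0134 tilt [ 9.e-04  8.e-04 -1.e+00]
```

```bash
python3 -m jog '[[[-0.01,-0.02,-0.01],-1,0],[[-0.02,-0.05,-0.02],-2,0],[[-0.02,-0.05,-0.02],-3,0],[[-0.03,-0.05,-0.02],-4,0],[[-0.03,-0.05,-0.02],-4,0]]' | egrep 'pos|force';  python3 -c "
from mv import *
st()"
```

```text
tcp_pos: [0.4867, -0.1941, 0.2209]
wrist_force: [-1.4, 2.1, 4.8]
t11.05 tcp [ 0.4867 -0.1941  0.2209] jawyaw -60.75 q6 0.572 q1 -0.488 F [-1.4  2.1  4.8] M [ 0.42  0.31 -0.11] w 0.0142 tilt [ 1.1e-03  4.0e-04 -1.0e+00]
```

```bash
python3 -m jog '[[[-0.01,-0.01,0],-1,0],[[-0.01,-0.02,0],-2,0],[[-0.02,-0.02,0],-3,0],[[-0.03,-0.02,0],-4,0],[[-0.03,-0.02,0],-5,0],[[-0.03,-0.02,0],-5,0]]' | egrep 'pos|force';  python3 -c "
from mv import *
st()"
```

```text
tcp_pos: [0.4868, -0.1941, 0.2212]
wrist_force: [0.7, 1.2, 5.6]
t11.65 tcp [ 0.4868 -0.1941  0.2212] jawyaw -55.75 q6 0.485 q1 -0.488 F [0.7 1.2 5.6] M [ 0.34  0.15 -0.09] w 0.0139 tilt [ 0.0015 -0.     -1.    ]
```

```bash
python3 -m jog '[[[-0.01,0,0],-1,0],[[-0.01,0,0],-2,0],[[-0.02,0,0],-3,0],[[-0.03,0,0],-4,0],[[-0.04,0,0],-5,0],[[-0.04,0,0],-5,0]]' | egrep 'pos|force';  python3 -c "
from mv import *
st()"
```

```text
tcp_pos: [0.4868, -0.1945, 0.2209]
wrist_force: [2.5, -0.4, 2.0]
t12.25 tcp [ 0.4868 -0.1945  0.2209] jawyaw -50.75 q6 0.398 q1 -0.488 F [ 2.5 -0.4  2. ] M [-0.08 -0.61 -0.04] w 0.0136 tilt [ 0.0013 -0.0011 -1.    ]
```

```bash
python3 -m jog '[[[0.03,0,0],0,0],[[0.05,0,0],0,0],[[0.05,0,0],0,0]]' | egrep 'pos|force';  python3 -c "
from mv import *
st()"
```

```text
tcp_pos: [0.4867, -0.1944, 0.2207]
wrist_force: [3.2, -0.7, 2.8]
t12.55 tcp [ 0.4867 -0.1944  0.2207] jawyaw -50.78 q6 0.398 q1 -0.488 F [ 3.2 -0.7  2.8] M [-0.24 -0.82  0.01] w 0.0138 tilt [ 1.2e-03 -9.0e-04 -1.0e+00]
```

```bash
python3 -m jog '[[[0,0,0],-1,0],[[0,0,0],-2,0],[[0,0,0],-3,0],[[0,0,0],-3,0]]' | egrep 'pos|force';  python3 -c "
from mv import *
st()"
```

```text
tcp_pos: [0.4856, -0.1937, 0.2193]
wrist_force: [0.9, 0.2, -1.1]
t12.95 tcp [ 0.4856 -0.1937  0.2193] jawyaw -47.74 q6 0.345 q1 -0.488 F [ 0.9  0.2 -1.1] M [-0.04 -0.17  0.05] w 0.0136 tilt [-0.0031  0.0015 -1.    ]
```

```bash
python3 -m jog '[[[0.05,0,0],0,0],[[0.1,0,0],0,0],[[0.1,0,0],0,0]]' | egrep 'pos|force';  python3 -c "
from mv import *
st()"
```

```text
tcp_pos: [0.486, -0.194, 0.2189]
wrist_force: [-0.8, 0.4, -1.1]
t13.25 tcp [ 0.486  -0.194   0.2189] jawyaw -47.78 q6 0.346 q1 -0.488 F [-0.8  0.4 -1.1] M [ 0.   -0.09 -0.03] w 0.0138 tilt [-1.5e-03  5.0e-04 -1.0e+00]
```

```bash
python3 -m jog '[[[0.05,0,0],0,0],[[0.1,0,0],0,0],[[0.1,0,0],0,0]]' | egrep 'pos|force';  python3 -c "
from mv import *
st()"
```

```text
tcp_pos: [0.4863, -0.1942, 0.2183]
wrist_force: [-1.1, 0.7, -0.9]
t13.55 tcp [ 0.4863 -0.1942  0.2183] jawyaw -47.78 q6 0.346 q1 -0.488 F [-1.1  0.7 -0.9] M [-0.03  0.03  0.01] w 0.0139 tilt [-4.e-04 -1.e-04 -1.e+00]
```

```bash
python3 -m jog '[[[0.05,0,0],0,0],[[0.1,0,0],0,0],[[0.1,0,0],0,0]]' | egrep 'pos|force';  python3 -m jog '[[[0,0,0],0,0]]' | egrep 'pos|force'
```

```text
tcp_pos: [0.4863, -0.1942, 0.2174]
wrist_force: [-0.1, -0.6, -1.8]
tcp_pos: [0.4864, -0.1941, 0.2175]
wrist_force: [-0.2, 0.3, -1.0]
```

```bash
python3 -m jog '[[[0.05,0,0],0,0],[[0.1,0,0],0,0],[[0.1,0,0],0,0]]' | egrep 'pos|force';  python3 -m jog '[[[0,0,0],0,0]]' | egrep 'pos|force'
```

```text
tcp_pos: [0.4864, -0.1941, 0.2164]
wrist_force: [-0.0, -0.1, -0.8]
tcp_pos: [0.4864, -0.1941, 0.2165]
wrist_force: [0.8, 0.3, -1.6]
```

```bash
python3 -m jog '[[[0.05,0,0],0,0],[[0.1,0,0],0,0],[[0.1,0,0],0,0]]' | egrep 'pos|force';  python3 -c "
from mv import *
st()"
```

```text
tcp_pos: [0.4863, -0.1942, 0.2154]
wrist_force: [0.7, -0.2, -1.0]
t14.65 tcp [ 0.4863 -0.1942  0.2154] jawyaw -47.78 q6 0.346 q1 -0.488 F [ 0.7 -0.2 -1. ] M [-0.02 -0.02  0.02] w 0.0138 tilt [-1.e-04 -0.e+00 -1.e+00]
```

```bash
python3 -m jog '[[[0.05,0,0],0,0],[[0.1,0,0],0,0],[[0.1,0,0],0,0]]' | egrep 'pos|force';  python3 -m jog '[[[0,0,0],0,0]]' | egrep 'pos|force'
```

```text
tcp_pos: [0.4864, -0.1941, 0.2144]
wrist_force: [0.7, -0.1, -1.7]
tcp_pos: [0.4864, -0.1941, 0.2145]
wrist_force: [-0.4, -0.5, -1.2]
```

```bash
python3 -m jog '[[[0.05,0,0],0,0],[[0.05,0,0],0,0]]' | egrep 'pos|force';  python3 -c "
from mv import *
st()"
```

```text
tcp_pos: [0.4865, -0.1942, 0.2141]
wrist_force: [0.5, 0.1, -0.9]
t15.25 tcp [ 0.4865 -0.1942  0.2141] jawyaw -47.78 q6 0.346 q1 -0.488 F [ 0.5  0.1 -0.9] M [ 0.01 -0.01 -0.  ] w 0.0137 tilt [ 3.e-04 -2.e-04 -1.e+00]
```

```bash
python3 -m jog '[[[0.05,0,0],0,0],[[0.05,0,0],0,0]]' | egrep 'pos|force';  python3 -m jog '[[[0,0,0],0,0]]' | egrep 'pos|force'
```

```text
tcp_pos: [0.4864, -0.1942, 0.2137]
wrist_force: [-0.7, -0.1, 0.4]
tcp_pos: [0.4865, -0.1942, 0.2137]
wrist_force: [-0.1, -0.2, -0.5]
```

```bash
python3 -m jog '[[[0.05,0,0],0,0],[[0.05,0,0],0,0]]' | egrep 'pos|force';  python3 -c "
from mv import *
st()"
```

```text
tcp_pos: [0.4864, -0.1942, 0.2132]
wrist_force: [-1.0, 1.1, 2.1]
t15.75 tcp [ 0.4864 -0.1942  0.2132] jawyaw -47.78 q6 0.346 q1 -0.488 F [-1.   1.1  2.1] M [ 0.1   0.12 -0.  ] w 0.0134 tilt [ 3.e-04 -2.e-04 -1.e+00]
```

```bash
python3 -m jog '[[[0,0,0],2,0],[[0,0,0],4,0],[[0,0,0],6,0],[[0,0,0],8,0],[[0,0,0],10,0],[[0,0,0],10,0]]' | egrep 'pos|force';  python3 -c "
from mv import *
st()"
```

```text
tcp_pos: [0.4865, -0.1943, 0.2133]
wrist_force: [0.7, -0.6, 1.4]
t16.35 tcp [ 0.4865 -0.1943  0.2133] jawyaw -57.78 q6 0.520 q1 -0.488 F [ 0.7 -0.6  1.4] M [-0.05  0.06  0.02] w 0.0138 tilt [ 5.e-04 -6.e-04 -1.e+00]
```

```bash
python3 -m jog '[[[0,0,0],2,0],[[0,0,0],4,0],[[0,0,0],6,0],[[0.01,0,0],8,0],[[0.02,0,0],10,0],[[0.02,0,0],10,0]]' | egrep 'pos|force';  python3 -c "
from mv import *
st()"
```

```text
tcp_pos: [0.4865, -0.1943, 0.2131]
wrist_force: [-1.2, -0.3, 3.1]
t16.95 tcp [ 0.4865 -0.1943  0.2131] jawyaw -67.74 q6 0.694 q1 -0.488 F [-1.2 -0.3  3.1] M [ 0.02  0.07 -0.01] w 0.0139 tilt [ 6.e-04 -5.e-04 -1.e+00]
```

```bash
python3 -m jog '[[[0,0,0],2,0],[[0.01,0,0],4,0],[[0.02,0,0],6,0],[[0.03,0,0],8,0],[[0.04,0,0],10,0],[[0.04,0,0],10,0]]' | egrep 'pos|force';  python3 -c "
from mv import *
st()"
```

```text
tcp_pos: [0.4866, -0.1943, 0.2128]
wrist_force: [-1.0, -0.4, 2.7]
t17.55 tcp [ 0.4866 -0.1943  0.2128] jawyaw -77.71 q6 0.868 q1 -0.488 F [-1.  -0.4  2.7] M [0.06 0.07 0.  ] w 0.0136 tilt [ 8.e-04 -5.e-04 -1.e+00]
```

```bash
python3 -m jog '[[[0.01,0,0],2,0],[[0.02,0,0],4,0],[[0.03,0,0],6,0],[[0.04,0,0],8,0],[[0.05,0,0],10,0],[[0.05,0,0],10,0]]' | egrep 'pos|force';  python3 -c "
from mv import *
st()"
```

```text
tcp_pos: [0.4867, -0.1943, 0.2125]
wrist_force: [-0.4, -0.0, 3.6]
t18.15 tcp [ 0.4867 -0.1943  0.2125] jawyaw -87.70 q6 1.043 q1 -0.488 F [-0.4 -0.   3.6] M [ 0.05  0.03 -0.03] w 0.0136 tilt [ 1.2e-03 -6.0e-04 -1.0e+00]
```

```bash
python3 -m jog '[[[0.01,0,0],2,0],[[0.03,0,0],4,0],[[0.04,0,0],6,0],[[0.05,0,0],8,0],[[0.06,0,0],10,0],[[0.06,0,0],10,0]]' | egrep 'pos|force';  python3 -c "
from mv import *
st()"
```

```text
tcp_pos: [0.4867, -0.1943, 0.212]
wrist_force: [1.2, -0.1, 4.8]
t18.75 tcp [ 0.4867 -0.1943  0.212 ] jawyaw -97.69 q6 1.217 q1 -0.488 F [ 1.2 -0.1  4.8] M [ 0.13  0.11 -0.  ] w 0.0137 tilt [ 1.4e-03 -8.0e-04 -1.0e+00]
```

```bash
python3 -m jog '[[[0.01,0,0],2,0],[[0.02,0,0],4,0],[[0.03,0,0],6,0],[[0.03,0,0],6,0]]' | egrep 'pos|force';  python3 -c "
from mv import *
st()"
```

```text
tcp_pos: [0.4867, -0.1943, 0.2117]
wrist_force: [0.2, 0.7, 5.2]
t19.15 tcp [ 0.4867 -0.1943  0.2117] jawyaw -103.68 q6 1.322 q1 -0.488 F [0.2 0.7 5.2] M [0.13 0.1  0.  ] w 0.0134 tilt [ 1.4e-03 -7.0e-04 -1.0e+00]
```

```bash
python3 -m jog '[[[0,0,0],1,0],[[0,0,0],2,0],[[0,0,0],3,0],[[0,0,0],4,0],[[0,0,0],4,0]]' | egrep 'pos|force';  python3 -c "
from mv import *
st()"
```

```text
tcp_pos: [0.4867, -0.1942, 0.2115]
wrist_force: [0.2, 0.0, 6.3]
t19.65 tcp [ 0.4867 -0.1942  0.2115] jawyaw -107.74 q6 1.392 q1 -0.488 F [0.2 0.  6.3] M [0.15 0.04 0.06] w 0.0136 tilt [ 1.2e-03 -5.0e-04 -1.0e+00]
```

```bash
python3 -m jog '[[[0,0,0],1,0],[[0,0,0],2,0],[[0,0,0],2,0]]' | egrep 'pos|force';  python3 -c "
from mv import *
st()"
```

```text
tcp_pos: [0.4867, -0.1942, 0.2114]
wrist_force: [0.4, 0.3, 5.4]
t19.95 tcp [ 0.4867 -0.1942  0.2114] jawyaw -109.75 q6 1.428 q1 -0.488 F [0.4 0.3 5.4] M [0.11 0.02 0.04] w 0.0138 tilt [ 1.1e-03 -3.0e-04 -1.0e+00]
```

Reaction torque of 0.04–0.06 N·m and z still sinking; continue in 2° steps.

```bash
python3 -m jog '[[[0,0,0],1,0],[[0.01,0,0],2,0],[[0.01,0,0],2,0]]' | egrep 'pos|force';  python3 -c "
from mv import *
st()"
```

```text
tcp_pos: [0.4867, -0.1941, 0.2113]
wrist_force: [0.9, 0.8, 5.3]
t20.25 tcp [ 0.4867 -0.1941  0.2113] jawyaw -111.73 q6 1.462 q1 -0.488 F [0.9 0.8 5.3] M [ 0.15 -0.01  0.11] w 0.0141 tilt [ 9.e-04 -1.e-04 -1.e+00]
```

```bash
python3 -m jog '[[[0,0,0],1,0],[[0.01,0,0],2,0],[[0.01,0,0],2,0]]' | egrep 'pos|force';  python3 -c "
from mv import *
st()"
```

```text
tcp_pos: [0.4866, -0.1938, 0.2112]
wrist_force: [0.2, 1.2, 5.9]
t20.55 tcp [ 0.4866 -0.1938  0.2112] jawyaw -113.68 q6 1.496 q1 -0.488 F [0.2 1.2 5.9] M [0.27 0.03 0.48] w 0.0138 tilt [ 5.e-04  4.e-04 -1.e+00]
```

```bash
python3 -m jog '[[[-0.02,0,0],-0.5,0],[[-0.04,0,0],-1,0],[[-0.04,0,0],-1,0]]' | egrep 'pos|force';  python3 -c "
from mv import *
st()"
```

```text
tcp_pos: [0.4866, -0.1939, 0.2113]
wrist_force: [0.3, 1.6, 4.8]
t20.85 tcp [ 0.4866 -0.1939  0.2113] jawyaw -112.74 q6 1.480 q1 -0.488 F [0.3 1.6 4.8] M [ 0.39 -0.09  0.19] w 0.0141 tilt [ 5.e-04  6.e-04 -1.e+00]
```

```bash
python3 -m jog '[[[0,0,0],0.4,0],[[0,0,0],0.4,0]]' | egrep 'pos|force';  python3 -c "
from mv import *
st()"
```

```text
tcp_pos: [0.4866, -0.1938, 0.2112]
wrist_force: [0.7, 2.3, 5.7]
t21.05 tcp [ 0.4866 -0.1938  0.2112] jawyaw -113.15 q6 1.487 q1 -0.488 F [0.7 2.3 5.7] M [ 0.46 -0.11  0.32] w 0.0135 tilt [ 5.e-04  6.e-04 -1.e+00]
```

```bash
python3 -m jog '[[[-0.02,0,0],-0.8,0],[[-0.04,0,0],-0.8,0],[[-0.04,0,0],-0.8,0.2],[[-0.04,0,0],-0.8,0.4],[[-0.04,0,0],-0.8,0.4],[[-0.04,0,0],-0.8,0.4]]' | egrep 'pos|force|width';  python3 - <<'E'
from mv import *
st()
c=manip.read_camera('side'); np.save('side6.npy',c,allow_pickle=True); save(c,'side6.png',(320,120,70,70),8)
E
```

```text
tcp_pos: [0.486, -0.1943, 0.211]
wrist_force: [-0.1, 0.5, 0.6]
grip_width: 0.0365
t21.65 tcp [ 0.486  -0.1943  0.211 ] jawyaw -112.40 q6 1.473 q1 -0.488 F [-0.1  0.5  0.6] M [ 0.05  0.05 -0.07] w 0.0365 tilt [-1.3e-03  1.0e-04 -1.0e+00]
```

View pics/side6.png

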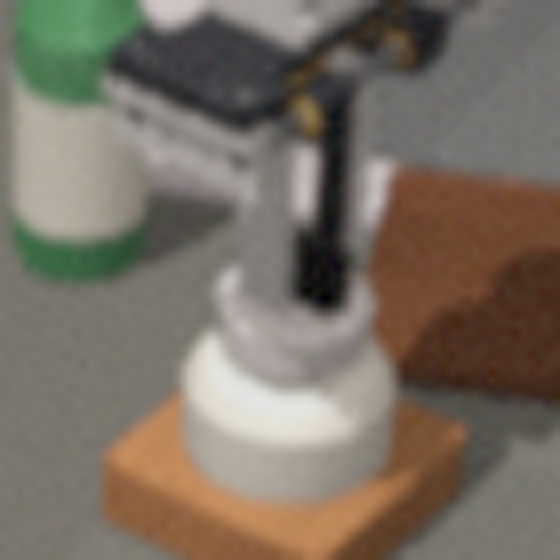

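```bash
python3 -m jog '[[[-0.5,0,0],0,0.5],[[-2,0,0],0,0.5],[[-5,0,0],0,0.5],[[-8,0,0],0,0.5],[[-12,0,0],0,0.5],[[-12,0,0],0,0.5],[[-12,0,0],0,0.5]]' | egrep 'pos|force|width';  python3 - <<'E'
from mv import *
to(.28,-.42,.33)
E
```

```text
tcp_pos: [0.4868, -0.1943, 0.3342]
wrist_force: [0.3, -0.4, -0.3]
grip_width: 0.0473
t22.40 tcp [ 0.4868 -0.1943  0.3342] jawyaw -112.37 q6 1.473 q1 -0.488 F [ 0.3 -0.4 -0.3] M [ 0.06 -0.01  0.03] w 0.0473 tilt [ 0.0042 -0.0023 -1.    ]
shift cm [ 0.39 28.74 10.53] roll None
```

```bash
python3 -m jog '[[[0,4,1.5],0,0.5],[[0,8,3],0,0.5],[[0,12,4.5],0,0.5],[[0,16,6],0,0.5],[[0,20,7.5],0,0.5],[[0,24,9],0,0.5],[[0,28,10.5],0,0.5],[[0,28,10.5],0,0.5]]' | egrep 'pos|force|width';  python3 - <<'E'
from fit import *
from mv import st
st()
C=[manip.read_camera(n) for n in('top','side')]
t,s=C
save(t,'top7.png',(200,110,280,180),2.8); save(s,'side7.png',(320,120,70,70),8)
np.save('top7.npy',t,allow_pickle=True); np.save('side7.npy',s,allow_pickle=True)
# fit bar (black) with z free
def dark(c): return np.clip((110-c['color'].max(2).astype(float))/80,0,1)
B=lambda p:[(place(box(.046,.014,.022,.05),p[0],p[1],p[2],p[3]),1.)]
from scipy.ndimage import label
for n,c in(('t',t),('s',s)):
    print(n,proj(c,[[.486,-.194,.1265]]))
E
```

```text
tcp_pos: [0.2792, -0.4156, 0.3296]
wrist_force: [1.6, 0.8, -0.3]
grip_width: 0.047
t23.20 tcp [ 0.2792 -0.4156  0.3296] jawyaw -112.78 q6 0.877 q1 -1.091 F [ 1.6  0.8 -0.3] M [0.06 0.01 0.08] w 0.0470 tilt [-0.0034  0.002  -1.    ]
t [[404.08577331 208.21561921]]
s [[357.0408834  152.34201516]]
```

View pics/top7.png

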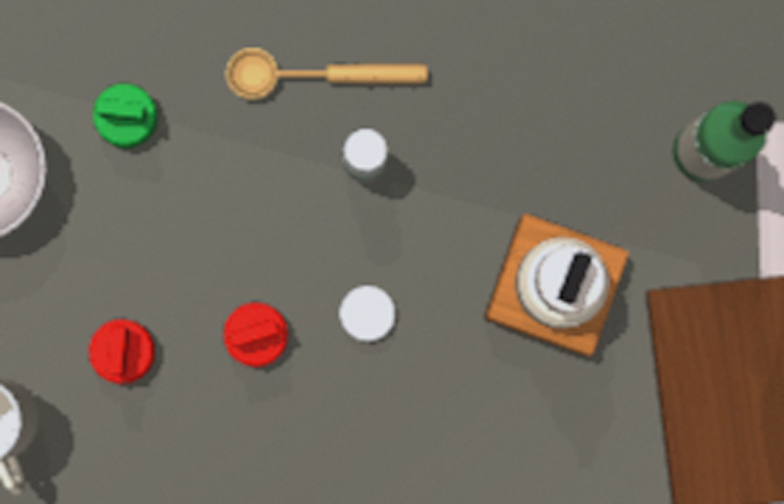

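View pics/side7.png

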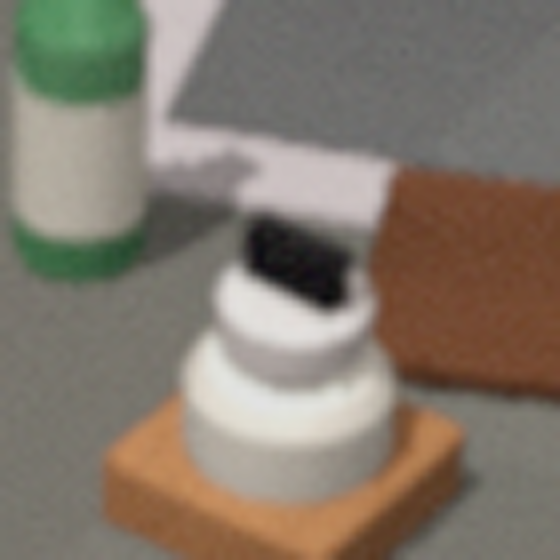

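Run:
```python
from fit import *
t=np.load('top7.npy',allow_pickle=True).item(); s=np.load('side7.npy',allow_pickle=True).item(); t0=np.load('top0.npy',allow_pickle=True).item()
def dark(c): return np.clip((100-c['color'].max(2).astype(float))/70,0,1)
B=lambda p:[(place(box(.046,.014,.022,.05),p[0],p[1],p[2],p[3]),1.)]
V=[(t,crop(dark(t),(396,197),(18,24)),(396,197),(18,24)),(s,crop(dark(s),(348,144),(18,16)),(348,144),(18,16))]
for k in([0],[1],[0,1]):
    x,f=fit([V[i] for i in k],B,[.486,-.194,-.4,.0885],[.003,.003,.1,.003]); print(k,x.round(4),np.degrees(x[2]),f)
d=np.abs(t['color'].astype(int)-t0['color']).max(2)
d[:, :]=d*(d>60); n,l,st_,c=cv2.connectedComponentsWithStats((d>60).astype(np.uint8))
for i in range(1,n):
    if st_[i,4]>8: print(st_[i])
```

```text
[0] [ 0.4839 -0.1954 -0.4441  0.0928] -25.442678169563663 26.842902544467627
[1] [ 0.4865 -0.1907 -0.7197  0.092 ] -41.236261107919354 28.897312416521043
[0, 1] [ 0.4855 -0.1962 -0.4695  0.0906] -26.89843959965251 63.15056199656481
[252 182  22  22 309]
[405 200   7   6  25]
[395 202  11  16  81]
[406 207   7  12  38]
[391 209   8  12  18]
[ 428  274  212  126 5681]
[540 289   6   5   9]
[488 290   5  12  41]
[577 296  12   6  29]
[581 298  12  11  47]
[575 307  40  21 266]
[552 316  18  11  95]
[312 319  18   9  96]
[558 337  24  17 140]
[605 337   6   7  28]
[242 340  46  60 653]
[483 342  14  11  48]
[536 344  11   5  17]
[599 352   6   4  12]
[516 355  12  11  74]
[530 357  11   5  23]
[495 358  12   6  28]
[546 359  30  14 196]
[349 365   8   9  34]
[309 370  11   4  11]
[303 371  37  29 533]
[463 373   4   6   9]
[342 381  12  14  24]
[283 384   8  16  83]
[537 393   4   7  15]
[547 397   8   3  13]
```

```bash
python3 -c "
from mv import *
st(); print(manip.hand_in())"
```

```text
t23.30 tcp [ 0.282  -0.4131  0.3301] jawyaw -112.50 q6 0.878 q1 -1.086 F [1.2 0.5 0.1] M [0.02 0.   0.04] w 0.0470 tilt [-9.e-04  3.e-03 -1.e+00]
the job is handed in; nothing more can be done
None
```

The lid is screwed onto the canister and let go, and the job was handed in at 23.3 s with the arm well clear.

- **Thread start:** I set the lid on the neck and turned it about 21° anticlockwise. It then dropped freely onto the seal.
- **Screwing on:** I turned it about 66° clockwise until the resistance rose sharply. That fits the expected 62–72°. The lid sank about 2.8 mm, against the expected 3 mm.
- **Force at the stop:** The last 2° step took the torque to 0.48 N·m for a moment, above the 0.3 N·m that counts as snug. I eased off straight away, set it to about 0.32 N·m, relieved it and released. Downward force never read above about 7 N.
- **Final check:** The pictures show the lid level and seated. In the top view nothing else on the counter had moved.
- **What disagreed:** The camera fit puts the lid about 2 mm higher than the fully-home height. The side camera alone also gave the bar angle about 15° differently from the top camera. Both fits were rough, so I relied on the arm's own readings and the clear stop.

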